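Tip the bearing ball out of the covered scoop

ROBOT

A 6-joint arm with a two-finger parallel gripper is mounted at the origin on the work surface. World frame = base frame: x ahead of the robot, y to its left, z up, the work surface at z = 0. Lengths are in m, angles in degrees, forces in N, time in s.
With the tool pointing down it reaches from about 0.375 to 0.9 m from the base axis. Payload 3.1 kg.
Tool frame: the origin (TCP) lies at the very end of the fingers, on their centre line; the grasp point (between the pads) lies 19 mm behind it (grip_point_offset is the distance from the TCP to the grasp point, in m); y points along the fingers, x is the direction in which the jaws open and shut, and the axes are right-handed (so a half turn about y gives the same grasp; the last joint's range is limited). The gripper opens to 87 mm and grips with 3 to 60 N. Pads are 19 mm wide; open, the fingers measure 117 mm over their backs; the gripper's body (75 mm by 190 mm) begins 51 mm behind the grasp point.
Start: joints at [62.596, 30.224, 82.088, -0, 67.689, -10.227], TCP at [0.185, 0.597, 0.223] pointing down, gripper open.
Joint ranges: [-176.69, 176.69], [-43.24, 126.21], [12.49, 139.97], [-82, 262], [0, 151.66], [-163.58, 163.58]. Speed limits (degrees/s): [159.86, 159.86, 180, 180, 180, 180].

INTERFACE

Orientations are given as a 3x3 rotation matrix whose columns are the frame's x, y, z axes.
In Python, from rig import * gives the robot as it stands.
- The arm moves only by the tool send_rows, never from a script. Its argument "moves" is text: rows parted by semicolons, each of 5 numbers parted by spaces: the finger opening in mm, from 0 to 87, then the shift along the tool's x, y, z in mm, then the turn about the tool's y in degrees. In form: fingers dx dy dz yaw; .... A call has 1 to 20 rows; each row shifts and turns the commanded pose from where the row before left it, along the tool's axes as they then stand; what a row does not reach is not made up. A row lasts 1/12 s, in which the tool goes at most 41.7 mm and 7.16 degrees, less where a joint would pass 70% of its speed; a pose out of reach is approached as far as the arm can. A call is refused whole if a number of a shift passes 41.7 or a number of a turn 7.16, either way. A call with a gripper value outside its range is refused whole. The fingers move at their own pace and stop on an object; the grip force is fixed at half the most. Time passes only in rows, so rows that do not move let the fingers close. It gives the time, the measured TCP pose, the force and the opening at its end, in the units of the state.
- read_state(): the state, without advancing time (a new reading comes with each control period).
- capture(name): name is "side" or "top" or "wrist"; returns a dict with "image" (400x640x3 uint8, blue, green, red), "z_map" (400x640 float32, m along the optical axis (not along the pixel's ray), 0 where there is no reading), "mtx" (3x3 intrinsics, pixels), "distortion" ([k1, k2, p1, p2, k3] as OpenCV has them; the pictures are not rectified), "origin" and "rotation" of the camera in the world; the wrist camera has in their place "tool_from_camera" (4x4, takes a point from camera to tool coordinates, whose origin is the TCP and whose axes are the tool frame's). Camera axes: x right, y up, looking along -z (the intrinsics and any distortion apply to the point x, -y, -z); pixel columns grow to the right and rows downward; lengths in m; the calibration is good to about 2 mm. A picture is of the moment at which its call begins: read the wrist's pose just before it.
- hand_in(): hands the job in, once; it reports no verdict.
Trained networks look in a picture, given as the dict that the camera call returned (one of the last four; its "shot" number tells which), for a name from the list of things; names that differ only in an ending like _2 or _b are one class to them, and where a whole thing is asked for, a point or a joint stands for the part that bears it (a point fixed in the world has none). Each returns a list of dicts, best first, with "p" (0 to 1); they miss things now and then, are a little off and sometimes report something else, mostly with a low value. They report only what shows in the picture. A call takes as long as a camera call. They do not tell look-alikes from the thing itself.
- search_frame(picture, name): "bbox" ([left, top, right, bottom] in pixels, round what is visible of it).
- masks_of(picture, name): "region" (400x640 bool, what is visible of it) and "bbox" ([left, top, right, bottom] in pixels, round what is visible of it).
- mark_of(picture, name): "pixel" ([row, column] in pixels: a listed point, or the origin of a listed thing).
The state is a dict: "time_s": time; "joint_positions": joint angles; "qvel": joint speeds; "tau": joint torques, N m; "position": TCP position; "tcp_rot": TCP orientation; "force": force on the tool from outside, world axes, zero at the start; "moment": the same for the moment, N m; "opening": opening from 0.0 (shut) to 1.0 (fully open).
Only numpy, scipy, OpenCV 4.12 (cv2) and the standard library are available. Lean on these libraries where they do the work, as an engineer would, in place of code of your own. Each camera call takes 0.05 s, during which the arm holds its last target. There are 200 camera calls.

TASK

Pinch the two fins of the covered parts scoop together so that its loose sliding cover is shut, and carry the scoop over to the big rectangular grey tray, keeping the cover shut all the way. Over the tray, ease the fingers apart so that the cover slides aside while you still hold the scoop, and tip the steel ball out of the mouth into the tray. Then stand the empty scoop upright on the table, clear of the tray, and let go.

Things in the scene. Friction and masses are not known exactly. Their poses are not given: they have to be found in the camera images.
- scoop: Covered metal parts scoop, loose, 0.33 kg: box 130 mm long (x), 60 wide (y), 48 high; origin centre of underside, z up, open mouth at its -x end. Inner floor (front edge x -63, 15 mm up) falls 6 deg to the rear: tip nose-down 30 to 45 deg to empty it. Two upright fins on top, each 4 mm thick, 34 wide in y, reaching from 48 to 90 mm up: the rear one fixed at x +4 to +8, the front one on the sliding cover.
- cover (a joint): Slide of the loose L-shaped cover (top and mouth flap), m: 0 shut, 0.032 open stop; opens to scoop -x. Over both fins: 14 mm shut, 46 open (its fin at x -6 to -2, flap face -70, shut). A spring (9 to 11 N) holds it open; pinching the fins with 15 N+ shuts it. Fingers eased to W mm let it open W-14 while the spring keeps the fins gripped; over 46 the scoop drops. 22 to 28 open frees the ball, past the flap.
- ball_center (a point): Centre of the bright steel bearing ball, 18 mm in diameter, 24 g, lying inside the scoop at its rear end, under a clear plastic deck.
- tray: Rectangular grey parts tray, fixed, 160 mm (its x) by 200 mm (y), 50 mm high, walls 4 mm, open on top. Origin at the centre of its underside. Scoop and tray may stand on either side of the table.
Things that resemble listed ones, but are neither listed nor needed, are in the scene too. There is more than one size of the scoop; the one meant has the size given above.

How it is judged (in metres and radians):
On the way, in this order (a step that is already met when the one before it is completed fails the run):
1. the scoop is lifted 40 mm or more with its cover shut and the ball inside (height (world z) of scoop above 0.04 m and value of joint cover below 0.008 m and distance between ball_center and scoop below 0.09 m and horizontal distance between scoop and tray above 0.19 m), for 0.2 s.
2. it is brought to the tray with the cover still shut and the ball inside (its middle within 180 mm of the tray's middle, measured horizontally) (height (world z) of scoop above 0.03 m and value of joint cover below 0.008 m and distance between ball_center and scoop below 0.09 m and horizontal distance between scoop and tray below 0.18 m), for 0.1 s.
3. the ball is in the tray (x of ball_center in the frame of tray between -0.08 and 0.08 m and y of ball_center in the frame of tray between -0.1 and 0.1 m and z of ball_center in the frame of tray below 0.04 m), for 0.2 s.
At the end, for the whole second after the job is handed in: The ball lies inside the tray; the scoop stands upright (within 10 degrees) on the table itself (underside within 12 mm of the table top), at rest, outside the tray (middles at least 110 mm apart) (all of step 3 and angle between scoop's own z axis and vertical below 0.17 rad and height (world z) of scoop between -0.012 and 0.012 m and horizontal distance between scoop and tray above 0.11 m and linear speed of scoop below 0.03 m/s); the robot touches nothing.
It fails at once if the cover opens more than 12 mm while the lifted scoop (30 mm or more) is still farther than 190 mm from the tray's middle with the ball not yet in the tray (height (world z) of scoop above 0.03 m and value of joint cover above 0.012 m and horizontal distance between scoop and tray above 0.19 m and not (x of ball_center in the frame of tray between -0.08 and 0.08 m and y of ball_center in the frame of tray between -0.1 and 0.1 m and z of ball_center in the frame of tray below 0.04 m)).
It also fails if it takes over 54 s, if anything falls off the work surface, if the arm or the gripper's body presses on something with over 40 N, if the wrist force passes 120 N, or if a joint passes its speed limit or range.

## Working session

There is one attempt and no reset: what is moved stays moved. The work goes in short steps, Python scripts to look and compute and a tool call to move; the robot and the scene stay as the last step left them, time stands still between calls to the robot, and variables do not carry over. Pictures are saved under pics/ and viewed, about 8 in all and at most 12, crops included, and the job is handed in when it is done.

Besides the shell and the picture viewer there is one more tool, called after ">>>" by a JSON object that holds its "op" and its "data", one argument or row to a line. send_rows: Moves the arm, as the interface text tells. Its arguments: {"type":"object","properties":{"moves":{"type":"string"}},"required":["moves"]}

```bash
mkdir -p pics
cat > h.py <<'E'
from rig import *
import numpy as np, cv2
def world(p, rc, st=None):
    """pixels (N,2 row,col) -> world points using z_map"""
    rc=np.asarray(rc).reshape(-1,2)
    z=p["z_map"][rc[:,0].astype(int),rc[:,1].astype(int)].astype(float)
    u=cv2.undistortPoints(rc[:,::-1].astype(np.float64).reshape(-1,1,2),p["mtx"],np.array(p["distortion"],float)).reshape(-1,2)
    c=np.c_[u[:,0]*z,-u[:,1]*z,-z]
    if "origin" in p: w=c@np.array(p["rotation"]).T+np.array(p["origin"])
    else:
        T=np.array(p["tool_from_camera"]);t=c@T[:3,:3].T+T[:3,3]
        w=t@np.array(st["tcp_rot"]).T+np.array(st["position"])
    w[z<=0]=np.nan
    return w
E
python3 - <<'E'
from h import *
s=read_state();print(s["time_s"],s["tcp_rot"],s["opening"])
for n in("top","side"):
    p=capture(n);cv2.imwrite(f"pics/{n}0.png",p["image"])
    for o in("scoop","tray","ball_center","cover"):
        for m in masks_of(p,o):
            w=world(p,np.argwhere(m["region"]));print(n,o,round(m["p"],2),m["bbox"],np.nanmin(w,0).round(3),np.nanmax(w,0).round(3),np.nanmedian(w,0).round(3))
E
```

```text
0.0 [[ 2.95352692e-01 -9.86374171e-04 -9.55387782e-01]
 [ 9.55385858e-01 -1.95195596e-03  2.95354112e-01]
 [-2.15620454e-03 -9.99997608e-01  3.65852487e-04]] 1.001851148839773
top scoop 0.86 [411.1, 230.7, 463.4, 324.0] [ 0.166 -0.284 -0.006] [ 0.37  -0.168  0.127] [ 0.263 -0.211  0.065]
top scoop 0.79 [423.5, 129.1, 465.1, 212.2] [ 0.417 -0.291 -0.008] [ 0.603 -0.206  0.092] [ 0.499 -0.238  0.045]
top tray 0.83 [181.8, 98.4, 293.1, 189.4] [ 0.459  0.097 -0.006] [0.653 0.332 0.053] [0.563 0.215 0.003]
top cover 0.92 [208.3, 256.5, 271.9, 310.9] [ 0.195  0.131 -0.005] [0.31  0.258 0.129] [0.252 0.185 0.065]
top cover 0.91 [426.2, 169.1, 462.8, 209.7] [ 0.417 -0.276 -0.005] [ 0.491 -0.206  0.091] [ 0.45  -0.239  0.046]
top cover 0.86 [409.7, 277.3, 467.8, 328.2] [ 0.171 -0.288 -0.006] [ 0.272 -0.168  0.127] [ 0.22  -0.216  0.065]
side scoop 0.86 [373.6, 231.1, 473.5, 307.6] [ 0.418 -0.277 -0.002] [ 0.652 -0.119  0.091] [ 0.483 -0.257  0.046]
side scoop 0.66 [128.0, 145.8, 215.9, 232.0] [ 0.189  0.129 -0.003] [0.363 0.565 0.127] [0.236 0.194 0.064]
side scoop 0.6 [220.0, 243.9, 362.0, 366.1] [ 0.172 -0.27  -0.003] [ 0.403 -0.025  0.128] [ 0.256 -0.243  0.066]
side tray 0.79 [259.1, 139.6, 352.7, 199.8] [ 0.462  0.095 -0.003] [0.736 0.427 0.052] [0.566 0.221 0.021]
side ball_center 0.4 [257.5, 139.1, 357.6, 199.4] [ 0.462  0.095 -0.003] [0.736 0.442 0.052] [0.566 0.22  0.021]
side cover 0.96 [366.0, 231.1, 431.3, 309.2] [ 0.418 -0.277 -0.003] [ 0.596 -0.119  0.091] [ 0.441 -0.248  0.047]
side cover 0.89 [213.1, 248.0, 310.2, 374.4] [ 0.172 -0.27  -0.001] [ 0.33  -0.07   0.128] [ 0.21  -0.232  0.067]
side cover 0.58 [147.7, 151.5, 218.6, 230.3] [ 0.2    0.129 -0.002] [0.358 0.32  0.127] [0.25  0.156 0.066]
side cover 0.35 [370.1, 228.8, 473.7, 308.6] [ 0.418 -0.277 -0.002] [ 0.651 -0.13   0.091] [ 0.483 -0.257  0.045]
```

View pics/top0.png

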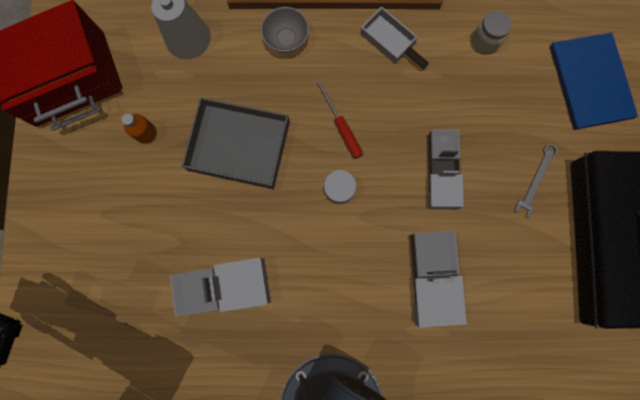

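Run:
```python
from h import *
p=capture("top")
im=cv2.imread("pics/side0.png")[215:320,350:490]; im2=p["image"][110:230,400:500]
cv2.imwrite("pics/crop.png",np.hstack([cv2.resize(im,(560,420),interpolation=2)[:420,:],cv2.resize(im2,None,fx=3.5,fy=3.5,interpolation=2)[:420,:][:, :240]]))
rc=np.array([(r,c) for r in range(100,230) for c in range(395,500)])
w=world(p,rc)
def rect(k,l):
    q=w[k]; print(l,len(q),q.mean(0).round(4),q.min(0).round(3),q.max(0).round(3)); b=cv2.minAreaRect((q[:,:2]*1000).astype(np.float32));print("   ",np.round(b[0],1),np.round(b[1],1),b[2], np.round(cv2.boxPoints(b),1).tolist())
R=(w[:,0]>.38)&(w[:,1]<-.18)&(w[:,1]>-.32)
rect(R&(w[:,2]>.038)&(w[:,2]<.056),"deck")
f=R&(w[:,2]>.082);rect(f,"fins")
q=w[f];L,lab,c=cv2.kmeans((q[:,:2]*1000).astype(np.float32),2,None,(3,50,.1),5,2);print(c)
for i in(0,1):
    b=cv2.minAreaRect((q[lab.ravel()==i,:2]*1000).astype(np.float32));print(b)
rc=np.array([(r,c) for r in range(80,210) for c in range(160,310)]);w=world(p,rc)
rect((w[:,2]>.042)&(w[:,2]<.058),"tray")
```

```text
deck 1850 [ 0.4949 -0.2404  0.046 ] [ 0.417 -0.276  0.038] [ 0.586 -0.206  0.056]
    [ 501.8 -241.2] [169.1  70. ] 0.12818604707717896 [[417.20001220703125, -206.39999389648438], [417.3999938964844, -276.3999938964844], [586.5, -276.0], [586.2999877929688, -206.0]]
fins 70 [ 0.5043 -0.2411  0.0877] [ 0.482 -0.26   0.082] [ 0.527 -0.224  0.093]
    [ 504.4 -241.6] [45.2 36. ] 0.9318913817405701 [[481.5, -224.0], [482.1000061035156, -260.0], [527.2999877929688, -259.20001220703125], [526.7000122070312, -223.3000030517578]]
[[ 483.33493 -240.54193]
 [ 525.27246 -241.71811]]
((483.5238952636719, -241.96351623535156), (3.477632761001587, 35.9901008605957), 1.0946276187896729)
((525.065185546875, -241.4699249267578), (3.846791982650757, 33.080562591552734), 0.9318913817405701)
tray 741 [0.5576 0.2126 0.0471] [0.46  0.098 0.042] [0.656 0.324 0.054]
    [558.  211.4] [201.2 161.8] 78.3433609008789 [[458.5, 129.1999969482422], [616.9000244140625, 96.5], [657.5999755859375, 293.6000061035156], [499.1000061035156, 326.29998779296875]]
```

View crop.

View pics/crop.png

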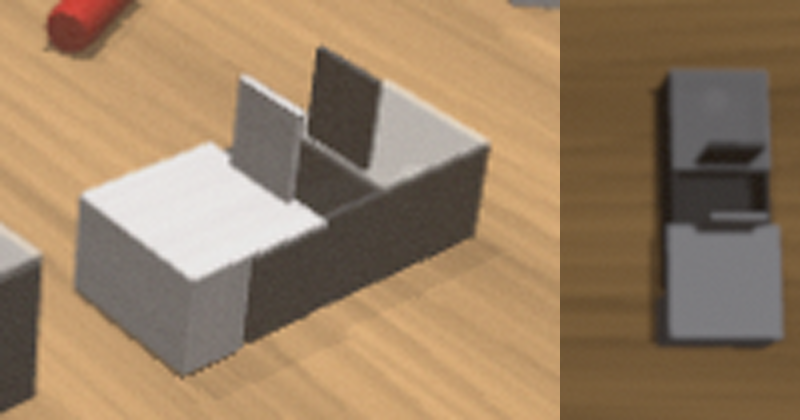

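Three scoops appear in the top picture: (447,170), (440,280) and (220,285). Only the one at (447,170) has 90 mm fins and a 70 mm wide cover (60 mm class body); the other two reach 127 mm. The crop shows its cover open towards world -x. Next I go above it.

>>> {"op": "send_rows", "data": {
  "moves": "87 0 0 0 6.6;87 0 0 0 6.6;87 0 0 0 6.6;87 0 0 0 6.6;87 0 0 0 6.6;87 0 0 0 6.6;87 0 0 0 6.6;87 0 0 0 6.6;87 0 0 0 6.6;87 0 0 0 6.6;87 0 0 0 6.6;87 22.2 0 -33 0;87 22.2 0 -33 0;87 22.2 0 -33 0;87 22.2 0 -33 0;87 22.2 0 -33 0;87 22.2 0 -33 0;87 22.2 0 -33 0;87 22.2 0 -33 0;87 22.2 0 -33 0"
}}

```text
time_s: 2.22
position: [0.3863, 0.2993, 0.2229]
tcp_rot: [[1.0, 0.001, -0.004], [0.004, 0.0, 1.0], [0.001, -1.0, 0.0]]
force: [0.4, 0.1, 0.4]
opening: 0.998
```

>>> {"op": "send_rows", "data": {
  "moves": "87 8.5 0 -38.5 0;87 8.5 0 -38.5 0;87 8.5 0 -38.5 0;87 8.5 0 -38.5 0;87 8.5 0 -38.5 0;87 8.5 0 -38.5 0;87 8.5 0 -38.5 0;87 8.5 0 -38.5 0;87 8.5 0 -38.5 0;87 8.5 0 -38.5 0;87 8.5 0 -38.5 0;87 8.5 0 -38.5 0;87 8.5 0 -38.5 0;87 8.5 0 -38.5 0;87 0 0 0 0;87 0 0 0 0;87 0 0 0 0"
}}

```text
time_s: 3.63
position: [0.506, -0.2372, 0.2222]
tcp_rot: [[1.0, -0.001, -0.003], [0.003, 0.001, 1.0], [-0.001, -1.0, 0.001]]
force: [0.0, -0.1, 0.1]
opening: 1.003
```

Run:
```python
from h import *
s=read_state();print(s["time_s"],s["position"],np.round(s["tcp_rot"],3).tolist(),s["force"])
p=capture("wrist");cv2.imwrite("pics/w1.png",p["image"])
rc=np.array([(r,c) for r in range(0,400) for c in range(0,640)]);w=world(p,rc,s)
R=(w[:,0]>.38)&(w[:,0]<.62)&(w[:,1]<-.18)&(w[:,1]>-.32)
for l,a,b in(("deck",.038,.056),("fins",.08,.096)):
    k=R&(w[:,2]>a)&(w[:,2]<b);q=w[k]
    if len(q)<5: print(l,len(q));continue
    b=cv2.minAreaRect((q[:,:2]*1000).astype(np.float32));print(l,len(q),np.round(b[0],1),np.round(b[1],1),b[2],np.median(q[:,2]))
    if l=="fins":
        _,lab,c=cv2.kmeans((q[:,:2]*1000).astype(np.float32),2,None,(3,50,.1),5,2);print(c)
        for i in(0,1):
            v=q[lab.ravel()==i,:2];print(cv2.minAreaRect((v*1000).astype(np.float32)),np.degrees(np.polyfit(v[:,1],v[:,0],1)[0]*-1),len(v))
```

```text
3.6333 [ 0.50599003 -0.23720431  0.22218925] [[1.0, -0.001, -0.003], [0.003, 0.001, 1.0], [-0.001, -1.0, 0.001]] [ 0.01686303 -0.06169973  0.07272214]
deck 7149 [ 501.8 -241.5] [ 68.7 168.1] 89.69656372070312 0.04694281616615503
fins 325 [ 505.4 -241.1] [45.9 33.7] 0.229824498295784 0.08875164923128073
[[ 526.0897  -240.13686]
 [ 484.64603 -240.77191]]
((526.2962036132812, -241.09439086914062), (33.57212448120117, 4.079066753387451), 89.76168060302734) -0.5897881924318084 164
((484.4621887207031, -241.1763916015625), (3.8320846557617188, 33.69388198852539), 0.648969292640686) 0.31851690381610887 161
```

>>> {"op": "send_rows", "data": {
  "moves": "87 0 20 -2 0;87 0 30 -2 0;87 0 30 0 0;87 0 30 0 0;87 0 25 0 0;87 0 18 0 0;87 0 10 0 0;87 0 5 0 0;87 0 0 0 0;60 0 0 0 0;46 0 0 0 0;36 0 0 0 0;26 0 0 0 0;16 0 0 0 0;0 0 0 0 0;0 0 0 0 0;0 0 0 0 0;0 0 0 0 0"
}}

```text
time_s: 5.18
position: [0.5077, -0.2422, 0.0548]
tcp_rot: [[1.0, 0.002, -0.003], [0.003, -0.001, 1.0], [0.002, -1.0, -0.001]]
force: [2.1, -0.3, 1.4]
opening: 0.403
```

Run:
```python
from h import *
s=read_state();print(s["opening"]*87,s["force"])
p=capture("side");cv2.imwrite("pics/s2.png",cv2.resize(p["image"][130:330,320:520],None,fx=3,fy=3))
```

```text
35.067255946342016 [ 2.10780331 -0.26036835  1.44058977]
```

View pics/s2.png

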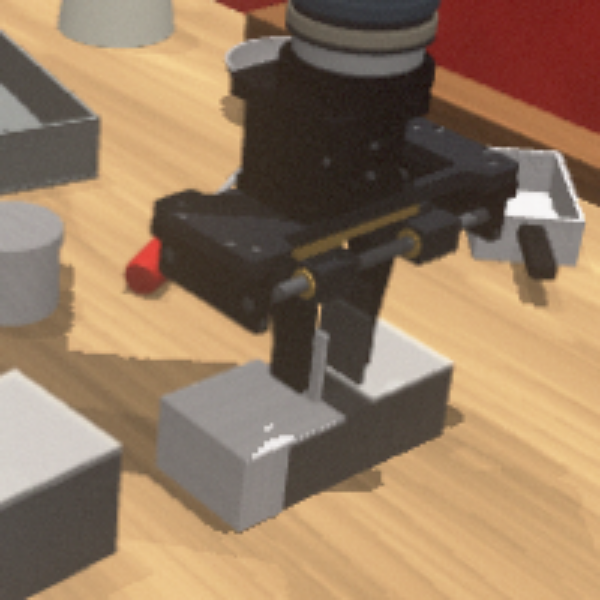

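The fingers are on both fins and the cover is part-way (35 mm over the fins). I let them finish closing.

>>> {"op": "send_rows", "data": {
  "moves": "0 0 0 0 0;0 0 0 0 0;0 0 0 0 0;0 0 0 0 0;0 0 0 0 0;0 0 0 0 0;0 0 0 0 0;0 0 0 0 0"
}}

```text
time_s: 5.9
position: [0.507, -0.2419, 0.0547]
tcp_rot: [[1.0, 0.001, -0.004], [0.004, -0.001, 1.0], [0.001, -1.0, -0.001]]
force: [3.8, -0.4, 1.9]
opening: 0.158
```

>>> {"op": "send_rows", "data": {
  "moves": "0 0 -3 0 0;0 0 -6 0 0;0 0 -10 0 0;0 0 -12 0 0;0 0 -15 0 0;0 0 -15 0 0;0 0 -15 0 0;0 0 -12 0 0;0 0 -8 0 0;0 0 -4 0 0;0 0 0 0 0;0 0 0 0 0;0 0 0 0 0;0 0 0 0 0"
}}

```text
time_s: 7.07
position: [0.506, -0.2412, 0.1537]
tcp_rot: [[1.0, -0.002, -0.004], [0.004, 0.001, 1.0], [-0.002, -1.0, 0.001]]
force: [0.0, 0.0, -3.7]
opening: 0.158
```

Run:
```python
from h import *
s=read_state();print(s["opening"]*87,s["force"])
p=capture("side");cv2.imwrite("pics/s3.png",cv2.resize(p["image"][90:310,320:520],None,fx=2.7,fy=2.7))
```

```text
13.769246353756564 [ 0.02761521  0.01129631 -3.65555543]
```

View pics/s3.png

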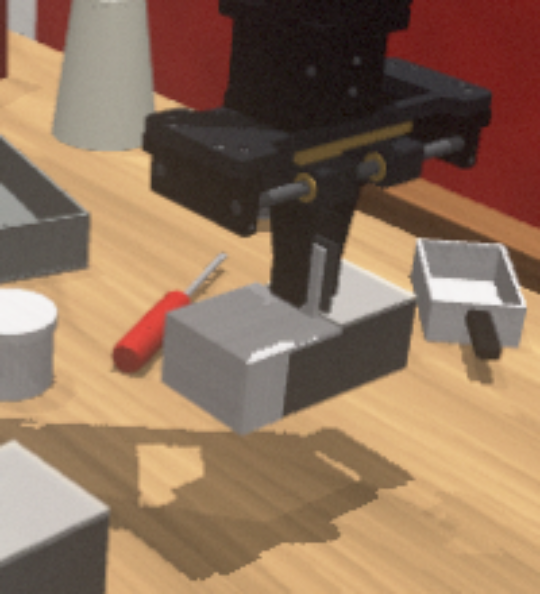

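Lifted with the cover shut and level (flap square against the mouth). Now I turn, then carry it to the tray.

>>> {"op": "send_rows", "data": {
  "moves": "0 0 0 0 -2;0 0 0 0 -4;0 0 0 0 -6;0 0 0 0 -7.1;0 0 0 0 -7.1;0 0 0 0 -7.1;0 0 0 0 -7.1;0 0 0 0 -7.1;0 0 0 0 -7.1;0 0 0 0 -7.1;0 0 0 0 -6;0 0 0 0 -5;0 0 0 0 -4;0 0 0 0 -1.6;0 0 0 0 0;0 0 0 0 0"
}}

```text
time_s: 8.45
position: [0.5064, -0.2415, 0.1541]
tcp_rot: [[0.2, -0.001, -0.98], [0.98, 0.001, 0.2], [0.0, -1.0, 0.001]]
force: [-0.7, -0.7, -3.9]
opening: 0.154
```

>>> {"op": "send_rows", "data": {
  "moves": "0 10 0 0 0;0 20 0 0 0;0 30 0 4.2 0;0 35 0 4.2 0;0 35 0 4.2 0;0 35 0 4.2 0;0 35 0 4.2 0;0 35 0 4.2 0;0 35 0 4.2 0;0 35 0 4.2 0;0 35 0 4.2 0;0 35 0 4.2 0;0 35 0 0 0;0 25 0 0 0;0 12 0 0 0;0 6 0 0 0;0 0 0 0 0;0 0 0 0 0;0 0 0 0 0"
}}

```text
time_s: 10.03
position: [0.5551, 0.2092, 0.1543]
tcp_rot: [[0.2, -0.001, -0.98], [0.98, -0.001, 0.2], [-0.001, -1.0, 0.001]]
force: [-0.0, 0.2, -3.6]
opening: 0.157
```

Run:
```python
from h import *
s=read_state();print(s["opening"]*87,s["force"],np.round(s["joint_positions"],1))
p=capture("side");cv2.imwrite("pics/s4.png",cv2.resize(p["image"][30:230,180:420],None,fx=3,fy=3))
```

```text
13.627970123384541 [-0.01586384  0.23655372 -3.61551406] [  9.9  32.7  90.4  -0.   57.  -68.5]
```

View pics/s4.png

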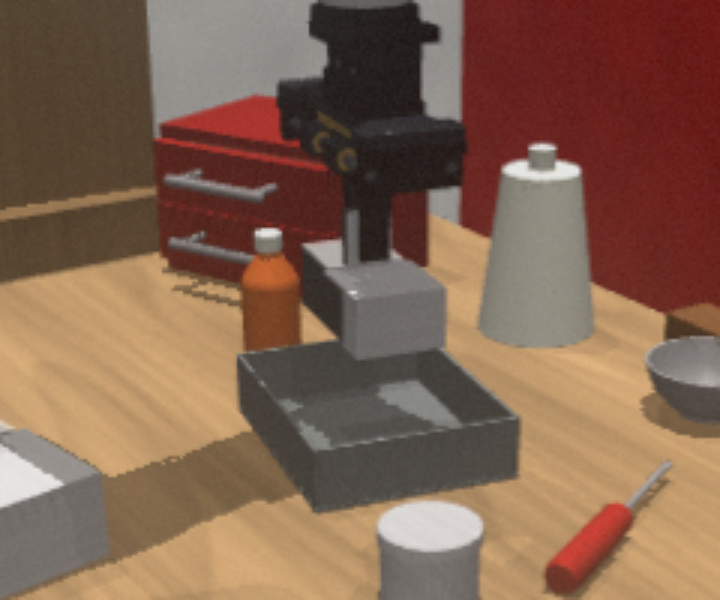

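>>> {"op": "send_rows", "data": {
  "moves": "16 0 0 0 0;19 0 4 0 0;22 0 4 0 0;25 0 4 0 0;28 0 4 0 0;31 0 4 0 0;34 0 0 0 0;36 0 0 0 0;38 0 0 0 0;39 0 0 0 0;39 0 0 0 0;39 0 0 0 0;39 0 0 0 0;39 0 0 0 0"
}}

```text
time_s: 11.25
position: [0.5556, 0.2107, 0.1347]
tcp_rot: [[0.199, 0.0, -0.98], [0.98, 0.0, 0.199], [0.0, -1.0, -0.0]]
force: [-0.5, 0.0, -4.1]
opening: 0.455
```

Run:
```python
from h import *
s=read_state();print(s["opening"]*87,s["force"],np.round(s["joint_positions"],1))
p=capture("side");cv2.imwrite("pics/s5.png",cv2.resize(p["image"][90:200,250:350],None,fx=5,fy=5,interpolation=2))
print(world(p,[(130,270),(112,269)]))
q=capture("top")
for d in (p,q):
  for m in masks_of(d,"tray")[:1]:print(m["p"],m["bbox"])
  for m in masks_of(d,"scoop")[:4]:
    w=world(d,np.argwhere(m["region"]));print(m["bbox"],np.nanpercentile(w,3,0).round(3),np.nanpercentile(w,97,0).round(3))
```

```text
39.57721132515572 [-0.51112342  0.01164084 -4.05360352] [ 10.   34.2  91.2  -0.   54.5 -68.5]
[[0.57625261 0.39936751 0.05772043]
 [0.58595766 0.41909112 0.09921151]]
0.58 [259.6, 141.1, 354.6, 200.0]
[280.5, 109.8, 329.3, 157.2] [0.509 0.123 0.084] [0.574 0.28  0.162]
[218.2, 242.1, 362.2, 368.0] [ 0.175 -0.268  0.005] [ 0.359 -0.176  0.118]
[129.5, 149.9, 217.9, 232.5] [0.194 0.133 0.005] [0.302 0.307 0.121]
0.67 [201.7, 111.5, 288.0, 192.1]
[409.9, 229.9, 464.7, 325.2] [ 0.178 -0.264  0.006] [ 0.355 -0.171  0.121]
[173.0, 260.0, 272.8, 316.0] [0.199 0.138 0.043] [0.295 0.316 0.122]
[216.1, 125.1, 276.5, 163.0] [0.504 0.123 0.002] [0.568 0.221 0.13 ]
```

View pics/s5.png

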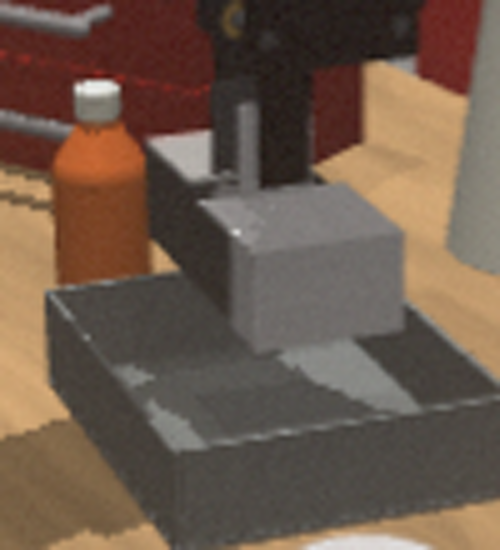

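Cover now open about 25 mm, scoop still held level over the tray (mouth flap around (320,290) in the crop), bottle about 45 mm clear. The moves can't pitch the tool, only turn it about its own y. So I'll clear the ball from the 6° floor with a sharp reversal: mouth first, then snap back.

>>> {"op": "send_rows", "data": {
  "moves": "40 5 0 0 0;40 10 0 0 0;40 14 0 0 0;40 14 0 0 0;40 11 0 0 0;40 7 0 0 0;40 4 0 0 0;40 0 0 0 0;40 0 0 0 0;40 -25 0 0 0;40 -41.7 0 0 0;40 41.7 0 0 0;40 41.7 0 0 0;40 15 0 0 0;40 0 0 0 0;40 0 0 0 0;40 0 0 0 0;40 0 0 0 0"
}}

```text
time_s: 13.05
position: [0.5742, 0.3043, 0.1343]
tcp_rot: [[0.2, -0.001, -0.98], [0.98, -0.001, 0.2], [-0.001, -1.0, 0.001]]
force: [-0.0, 0.1, -4.6]
opening: 0.461
```

```bash
cat > look.py <<'E'
from h import *
import sys
s=read_state();print(s["time_s"],s["opening"]*87,s["position"],s["force"])
p=capture("side");q=capture("top")
a=cv2.resize(p["image"][70:210,240:360],None,fx=3,fy=3,interpolation=2);b=cv2.resize(q["image"][80:220,160:300],None,fx=3,fy=3,interpolation=2)
cv2.imwrite(sys.argv[1],np.hstack([a,b]))
for d in(p,q):
    for m in mark_of(d,"ball_center"):print("ball",m["p"],m["pixel"],world(d,[m["pixel"]]))
    for m in masks_of(d,"ball_center"):print("bm",m["p"],m["bbox"])
E
python3 look.py pics/s6.png
```

```text
13.05 40.07924571651605 [0.57416498 0.30426347 0.13429448] [-0.01641907  0.11972363 -4.59075626]
ball 0.67 [147.3, 238.2] [[ 5.53874203e-01  2.12643551e-01 -4.66158871e-04]]
```

View pics/s6.png

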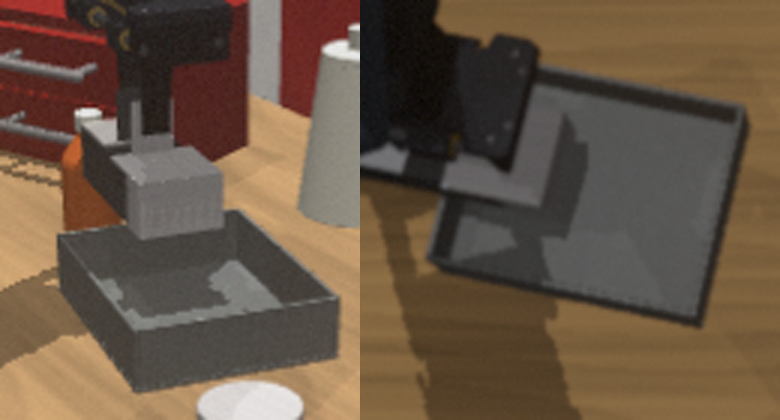

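No ball in the tray yet: the stroke was too short, and the bottle blocks a longer one this way. I'll move to the tray centre and turn the scoop by 180° so the run-back goes to the free side.

>>> {"op": "send_rows", "data": {
  "moves": "40 -4 0 0 0;40 -9 0 0 0;40 -14 0 0 0;40 -16 0 0 0;40 -16 0 0 0;40 -14 0 0 0;40 -11 0 0 0;40 -7 0 0 0;40 -4 0 0 0;40 0 0 0 0;40 0 0 0 3;40 0 0 0 6;40 0 0 0 7;40 0 0 0 7;40 0 0 0 7;40 0 0 0 7;40 0 0 0 7;40 0 0 0 7;40 0 0 0 7;40 0 0 0 7"
}}

```text
time_s: 15.02
position: [0.5562, 0.2132, 0.1346]
tcp_rot: [[0.973, 0.001, -0.229], [0.229, 0.001, 0.973], [0.001, -1.0, 0.0]]
force: [0.2, -0.1, -3.5]
opening: 0.463
```

>>> {"op": "send_rows", "data": {
  "moves": "40 0 0 0 7;40 0 0 0 7;40 0 0 0 7;40 0 0 0 7;40 0 0 0 7;40 0 0 0 7;40 0 0 0 7;40 0 0 0 7;40 0 0 0 7;40 0 0 0 7;40 0 0 0 7;40 0 0 0 7;40 0 0 0 7;40 0 0 0 7;40 0 0 0 7;40 0 0 0 6;40 0 0 0 4;40 0 0 0 0;40 0 0 0 0"
}}

```text
time_s: 16.6
position: [0.5561, 0.213, 0.1346]
tcp_rot: [[-0.196, 0.001, 0.981], [-0.981, 0.0, -0.196], [-0.001, -1.0, 0.0]]
force: [-0.4, 0.3, -3.5]
opening: 0.463
```

```bash
python3 look.py pics/s7.png
```

```text
16.6 40.296208677413325 [0.55613132 0.21295236 0.13457044] [-0.37602255  0.30641918 -3.52996369]
bm 0.4 [199.7, 110.9, 290.0, 191.9]
```

View pics/s7.png

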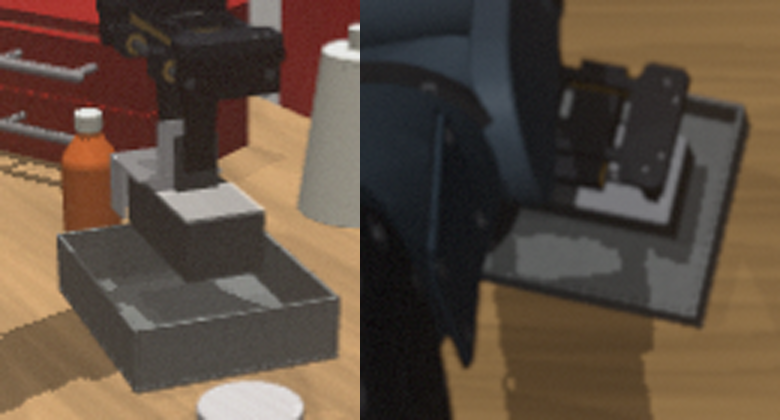

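>>> {"op": "send_rows", "data": {
  "moves": "40 5 0 0 0;40 10 0 0 0;40 14 0 0 0;40 14 0 0 0;40 13 0 0 0;40 9 0 0 0;40 5 0 0 0;40 0 0 0 0;40 -25 0 0 0;40 -41.7 0 0 0;40 -41.7 0 0 0;40 41.7 0 0 0;40 41.7 0 0 0;40 41.7 0 0 0;40 41 0 0 0;40 15 0 0 0;40 0 0 0 0;40 0 0 0 0;40 0 0 0 0"
}}

```text
time_s: 18.48
position: [0.5291, 0.0716, 0.137]
tcp_rot: [[-0.199, 0.004, 0.98], [-0.98, -0.001, -0.199], [0.0, -1.0, 0.004]]
force: [-2.4, -2.2, 8.6]
opening: 0.461
```

```bash
python3 look.py pics/s8.png
```

```text
18.4833 40.08479254558747 [0.52908334 0.07156144 0.13699046] [-2.3936024  -2.21330508  8.61286487]
```

View pics/s8.png

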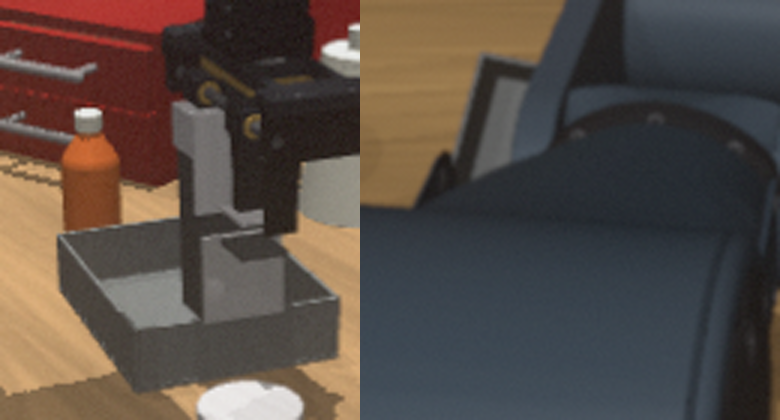

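The scoop pitched nose-up. Its rear apparently hooked the tray's -y wall, and it now hangs steeply at crop (235,240), still between the fingers. I need a closer look before mending it.

Run:
```python
from h import *
s=read_state();p=capture("side");q=capture("wrist")
a=cv2.resize(p["image"][75:195,275:365],(450,600),interpolation=2);b=cv2.resize(cv2.rotate(q["image"],cv2.ROTATE_90_CLOCKWISE),(350,560));b=np.vstack([b,np.zeros((40,350,3),np.uint8)])
cv2.imwrite("pics/s9.png",np.hstack([a,b]))
# tray-frame points on the scoop along column through it
t=np.radians(-11.7);Rz=np.array([[np.cos(t),-np.sin(t),0],[np.sin(t),np.cos(t),0],[0,0,1]])
for c in(305,312,320,328):
    w=(world(p,[(r,c) for r in range(96,184,4)])-[.558,.2114,0])@Rz
    print(c,[(96+4*i,*(1000*v).round().tolist()) for i,v in enumerate(w) ])
print("tcp tray",(np.array(s["position"])-[.558,.2114,0])@Rz)
```

```text
305 [(96, -35.0, -113.0, 229.0), (100, -37.0, -117.0, 222.0), (104, -38.0, -120.0, 215.0), (108, -29.0, -97.0, 200.0), (112, -29.0, -95.0, 191.0), (116, -30.0, -99.0, 184.0), (120, -30.0, -99.0, 175.0), (124, -31.0, -100.0, 167.0), (128, -30.0, -98.0, 158.0), (132, -31.0, -99.0, 150.0), (136, -32.0, -104.0, 143.0), (140, -31.0, -101.0, 133.0), (144, -29.0, -94.0, 122.0), (148, -28.0, -92.0, 112.0), (152, -27.0, -89.0, 102.0), (156, -28.0, -90.0, 93.0), (160, -28.0, -90.0, 84.0), (164, -26.0, -86.0, 73.0), (168, -29.0, -92.0, 66.0), (172, -27.0, -88.0, 55.0), (176, -31.0, -97.0, 50.0), (180, -31.0, -97.0, 41.0)]
312 [(96, -22.0, -117.0, 229.0), (100, -28.0, -131.0, 225.0), (104, -31.0, -141.0, 221.0), (108, -15.0, -98.0, 198.0), (112, -15.0, -98.0, 190.0), (116, -14.0, -95.0, 181.0), (120, -14.0, -97.0, 173.0), (124, -14.0, -96.0, 164.0), (128, -16.0, -101.0, 157.0), (132, -16.0, -100.0, 148.0), (136, -16.0, -101.0, 140.0), (140, -16.0, -101.0, 131.0), (144, -3.0, -67.0, 108.0), (148, -16.0, -101.0, 113.0), (152, -18.0, -105.0, 106.0), (156, -16.0, -102.0, 96.0), (160, -17.0, -103.0, 
[... 737 characters left out ...]
0, 3.0, -98.0, 35.0)]
328 [(96, -23.0, -198.0, 250.0), (100, -32.0, -219.0, 250.0), (104, -35.0, -228.0, 245.0), (108, -36.0, -229.0, 238.0), (112, -35.0, -228.0, 231.0), (116, -36.0, -230.0, 224.0), (120, -35.0, -227.0, 216.0), (124, -33.0, -224.0, 207.0), (128, -9.0, -168.0, 178.0), (132, -9.0, -167.0, 170.0), (136, -10.0, -170.0, 163.0), (140, -10.0, -171.0, 155.0), (144, -9.0, -169.0, 146.0), (148, -9.0, -169.0, 137.0), (152, 6.0, -134.0, 114.0), (156, 20.0, -101.0, 90.0), (160, 18.0, -105.0, 83.0), (164, 18.0, -106.0, 74.0), (168, 17.0, -109.0, 66.0), (172, 18.0, -108.0, 56.0), (176, 22.0, -98.0, 42.0), (180, 22.0, -99.0, 33.0)]
tcp tray [ 6.00962154e-05 -1.42105856e-01  1.37003502e-01]
```

View pics/s9.png

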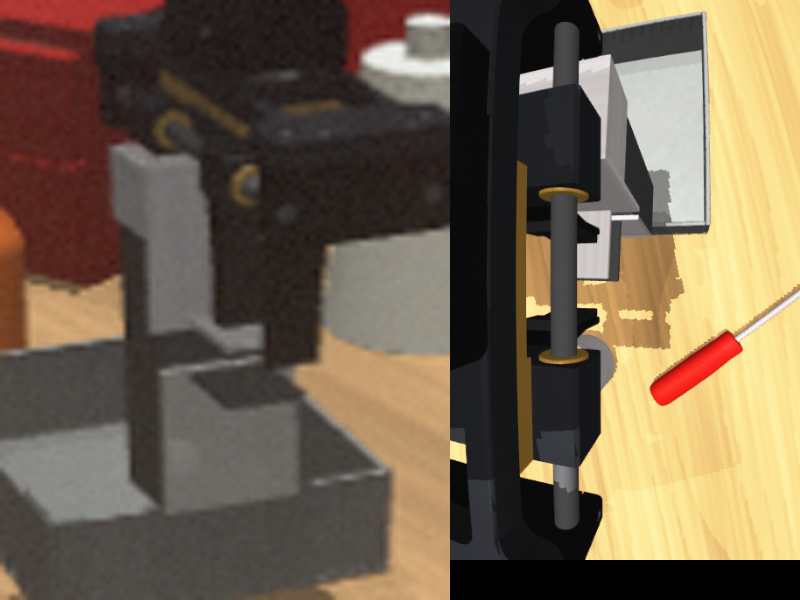

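The side view shows the scoop standing nose-up. Its rear face sits on the -y rim (z≈50), its deck is at tray y≈-105, and a fingertip presses on the cover fin (z≈138). I'll spread the fingers while keeping the front one in place, then follow the arc about the rim so the scoop comes down controlled, flat into the tray.

>>> {"op": "send_rows", "data": {
  "moves": "45 2.5 0 0 0;50 2.5 0 0 0;55 2.5 0 0 0;60 2.5 0 0 0;65 2.5 0 0 0;70 2.5 0 0 0;70 0 0 0 0;70 -7.8 -1.1 0 0;70 -7.8 -1.1 0 0;70 -7.8 -1.1 0 0;70 -7.8 1 0 0;70 -7.8 1 0 0;70 -7.8 1 0 0;70 0 0 0 0"
}}

```text
time_s: 20.05
position: [0.5368, 0.1068, 0.1375]
tcp_rot: [[-0.199, 0.007, 0.98], [-0.98, 0.004, -0.199], [-0.005, -1.0, 0.007]]
force: [-1.4, 4.2, 9.4]
opening: 0.802
```

```bash
cat > prof.py <<'E'
from h import *
s=read_state();print(s["time_s"],s["opening"]*87,s["force"].round(1))
t=np.radians(-11.7);Rz=np.array([[np.cos(t),-np.sin(t),0],[np.sin(t),np.cos(t),0],[0,0,1]])
print("tcp tray",((np.array(s["position"])-[.558,.2114,0])@Rz).round(3))
p=capture("side");rc=np.array([(r,c) for r in range(75,200) for c in range(240,370)])
w=((world(p,rc)-[.558,.2114,0])@Rz)*1000
# height map (tray y columns, x rows) of light pixels in the scoop corridor
g=p["image"][rc[:,0],rc[:,1]].mean(1)
for y in range(-140,140,20):
    k=(abs(w[:,0])<32)&(abs(w[:,1]-y)<10)&(g>60)&(w[:,2]>8)&(w[:,2]<230)
    print(y,k.sum(),np.percentile(w[k,2],[5,50,95]).round() if k.sum()>3 else "")
E
python3 prof.py
```

```text
20.05 69.74613560111867 [-1.4  4.2  9.4]
tcp tray [ 0.    -0.107  0.137]
-140 10 [137. 144. 157.]
-120 10 [222. 224. 225.]
-100 863 [12. 46. 77.]
-80 507 [ 77.  93. 149.]
-60 152 [101. 125. 223.]
-40 279 [ 99. 144. 159.]
-20 214 [107. 166. 176.]
0 44 [117. 145. 165.]
20 8 [143. 151. 156.]
40 0 
60 0 
80 0 
100 301 [10. 29. 48.]
120 0
```

Following well: deck now inclined about 50°, steady 9 N contact.

>>> {"op": "send_rows", "data": {
  "moves": "70 -7.3 2.9 0 0;70 -7.3 2.9 0 0;70 -7.3 2.9 0 0;70 -6.3 4.7 0 0;70 -6.3 4.7 0 0;70 -6.3 4.7 0 0;70 0 0 0 0"
}}

```text
time_s: 20.68
position: [0.545, 0.148, 0.1136]
tcp_rot: [[-0.2, 0.008, 0.98], [-0.98, 0.006, -0.2], [-0.008, -1.0, 0.006]]
force: [1.2, 8.0, 4.9]
opening: 0.805
```

```bash
python3 prof.py
```

```text
20.6833 70.00425429998946 [1.2 8.  4.9]
tcp tray [ 0.    -0.065  0.114]
-140 11 [204. 226. 227.]
-120 20 [119. 157. 226.]
-100 664 [11. 37. 65.]
-80 239 [ 65.  70. 213.]
-60 215 [73. 78. 86.]
-40 208 [ 82. 117. 177.]
-20 100 [ 90.  97. 203.]
0 116 [ 70. 102. 109.]
20 152 [ 75. 111. 117.]
40 92 [ 77. 116. 121.]
60 1 
80 0 
100 176 [10. 27. 47.]
120 0
```

>>> {"op": "send_rows", "data": {
  "moves": "70 -4.8 6.2 0 0;70 -4.8 6.2 0 0;70 -4.8 6.2 0 0;70 -3.1 7 0 0;70 -3 7 0 0;70 -2 5 0 0;70 0 0 0 0;70 0 0 0 0"
}}

```text
time_s: 21.4
position: [0.5495, 0.1695, 0.0757]
tcp_rot: [[-0.2, 0.007, 0.98], [-0.98, 0.006, -0.201], [-0.007, -1.0, 0.006]]
force: [0.9, 10.4, 0.7]
opening: 0.807
```

```bash
python3 prof.py
```

```text
21.4 70.19871011829134 [ 0.9 10.4  0.7]
tcp tray [ 0.    -0.043  0.076]
-140 8 [146. 187. 188.]
-120 14 [144. 187. 189.]
-100 581 [10. 33. 54.]
-80 138 [52. 54. 83.]
-60 172 [ 52.  55. 213.]
-40 99 [ 51.  55. 162.]
-20 114 [ 50.  88. 162.]
0 90 [ 54.  68. 166.]
20 69 [19. 54. 57.]
40 105 [15. 53. 58.]
60 45 [17. 51. 57.]
80 0 
100 160 [11. 41. 50.]
120 0
```

The scoop lies level in the tray (deck z≈54), pinned between the fingertip and the -y wall. Next I regrip it, lift it, and set its rear underside on the -y rim, to tip it nose-down over that edge.

>>> {"op": "send_rows", "data": {
  "moves": "70 0 5 0 0;70 0 5 0 0;70 0 5 0 0;65 -2.5 0 0 0;60 -2.5 0 0 0;55 -2.5 0 0 0;50 -2.5 0 0 0;45 -2.5 0 0 0;40 -2.5 0 0 0;35 -2.5 0 0 0;28 -1 0 0 0;20 0 0 0 0;0 0 0 0 0;0 0 0 0 0;0 0 0 0 0;0 0 0 0 0;0 0 0 0 0;0 0 0 0 0"
}}

```text
time_s: 22.95
position: [0.5528, 0.1832, 0.0613]
tcp_rot: [[-0.198, 0.006, 0.98], [-0.98, -0.001, -0.198], [-0.0, -1.0, 0.006]]
force: [1.3, -4.1, 6.2]
opening: 0.151
```

```bash
python3 prof.py
```

```text
22.95 13.118437796933923 [ 1.3 -4.1  6.2]
tcp tray [ 0.001 -0.029  0.061]
-140 0 
-120 13 [130. 173. 174.]
-100 542 [10. 32. 51.]
-80 134 [ 48.  52. 159.]
-60 121 [ 50.  51. 151.]
-40 150 [ 50.  52. 174.]
-20 92 [ 49.  53. 153.]
0 49 [ 45.  52. 109.]
20 98 [14. 48. 53.]
40 54 [17. 51. 53.]
60 6 [173. 173. 174.]
80 0 
100 258 [13. 36. 49.]
120 0
```

>>> {"op": "send_rows", "data": {
  "moves": "0 0 -4 0 0;0 0 -8 0 0;0 0 -10 0 0;0 0 -10 0 0;0 0 -10 0 0;0 0 -10 0 0;0 0 -7 0 0;0 0 -3 0 0;0 4 0 0 0;0 6 0 0 0;0 7 0 0 0;0 5 0 0 0;0 3 0 0 0;0 0 0 0 0"
}}

```text
time_s: 24.17
position: [0.5447, 0.1582, 0.121]
tcp_rot: [[-0.2, -0.001, 0.98], [-0.98, -0.0, -0.2], [0.001, -1.0, -0.001]]
force: [-0.9, 0.3, -3.6]
opening: 0.156
```

>>> {"op": "send_rows", "data": {
  "moves": "18 0 0 0 0;22 0 0 0 0;26 0 0 0 0;30 0 0 0 0;34 0 0 0 0;38 0 0 0 0;41 0 0 0 0;41 0 0 0 0;41 0 6 0 0;41 0 6 0 0;41 0 4 0 0;41 0 4 0 0;41 0 3 0 0;41 0 3 0 0;41 0 0 0 0"
}}

```text
time_s: 25.42
position: [0.5481, 0.1621, 0.0974]
tcp_rot: [[-0.201, 0.007, 0.98], [-0.98, 0.005, -0.201], [-0.006, -1.0, 0.006]]
force: [1.3, 6.6, 8.8]
opening: 0.473
```

```bash
python3 prof.py
```

```text
25.4167 41.145536220611575 [1.3 6.6 8.8]
tcp tray [ 0.    -0.05   0.097]
-140 79 [ 53.  65. 209.]
-120 153 [ 66.  99. 134.]
-100 439 [ 10.  27. 100.]
-80 119 [ 94.  96. 210.]
-60 51 [ 89. 193. 223.]
-40 152 [ 89. 111. 184.]
-20 51 [ 62.  90. 195.]
0 72 [45. 78. 88.]
20 86 [45. 72. 87.]
40 8 [ 55. 209. 209.]
60 0 
80 0 
100 146 [10. 30. 48.]
120 0
```

>>> {"op": "send_rows", "data": {
  "moves": "43 0 3 0 0;43 0 3 0 0;43 0 3 0 0;43 0 3 0 0;43 0 0 0 0;43 0 0 0 0"
}}

```text
time_s: 25.97
position: [0.5505, 0.1659, 0.0929]
tcp_rot: [[-0.202, 0.015, 0.979], [-0.979, 0.01, -0.203], [-0.013, -1.0, 0.013]]
force: [-8.1, 21.2, 49.2]
opening: 0.489
```

```bash
python3 prof.py
```

```text
25.9667 42.54749230229392 [-8.1 21.2 49.2]
tcp tray [ 0.002 -0.046  0.093]
-140 64 [ 55.  61. 205.]
-120 145 [ 65. 100. 204.]
-100 439 [ 10.  27. 100.]
-80 87 [ 91.  95. 206.]
-60 58 [ 90. 191. 225.]
-40 90 [ 83.  96. 180.]
-20 91 [ 81. 119. 182.]
0 72 [37. 67. 81.]
20 78 [34. 62. 76.]
40 8 [ 63.  73. 206.]
60 0 
80 0 
100 180 [11. 33. 49.]
120 0
```

Force jumped to 49 N: the rear fingertip bears on the rising deck (tilt about 9°). I'll back up and open so the scoop tips freely over the rim.

>>> {"op": "send_rows", "data": {
  "moves": "43 0 -6 0 0;43 0 -6 0 0;50 0 -3 0 0;56 0 -3 0 0;62 0 -3 0 0;68 0 -3 0 0;74 0 -3 0 0;80 0 -3 0 0;80 0 -5 0 0;80 0 -5 0 0;80 0 -5 0 0;80 0 0 0 0;80 0 0 0 0;80 0 0 0 0"
}}

```text
time_s: 27.18
position: [0.5451, 0.1591, 0.1285]
tcp_rot: [[-0.199, -0.0, 0.98], [-0.98, -0.0, -0.199], [0.0, -1.0, -0.0]]
force: [0.9, -0.4, -0.2]
opening: 0.917
```

```bash
python3 prof.py; python3 look.py pics/s10.png
```

```text
27.1833 79.74050960366236 [ 0.9 -0.4 -0.2]
tcp tray [-0.002 -0.054  0.129]
-140 14 [ 64.  67. 200.]
-120 207 [ 64.  82. 107.]
-100 508 [ 10.  30. 106.]
-80 16 [ 89.  95. 216.]
-60 52 [ 85.  89. 221.]
-40 17 [ 28. 124. 226.]
-20 91 [ 69.  81. 217.]
0 76 [ 17.  96. 217.]
20 42 [14. 36. 58.]
40 29 [14. 33. 47.]
60 0 
80 0 
100 268 [13. 34. 49.]
120 0 
27.2333 80.232464403162 [0.54495671 0.15916356 0.12836761] [-0.13263172  0.15278627 -0.8244257 ]
```

View pics/s10.png

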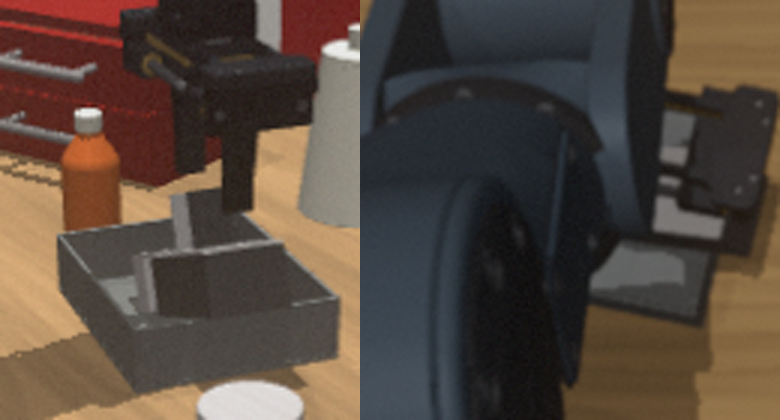

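The scoop now lies nose-down about 20°, rear over the -y rim (crop, rear face around (215,280)), cover sprung open, so the ball should have rolled out onto the tray floor. I regrip lightly, lift, and check for the ball.

>>> {"op": "send_rows", "data": {
  "moves": "80 -6 5 0 0;80 -6 8 0 0;80 -4 8 0 0;80 0 5 0 0;80 0 2 0 0;74 0 0 0 0;68 0 0 0 0;62 0 0 0 0;56 0 0 0 0;50 0 0 0 0;46 0 0 0 0;42 0 0 0 0;38 0 0 0 0;38 0 0 0 0;38 0 0 0 0"
}}

```text
time_s: 28.78
position: [0.5503, 0.1769, 0.1021]
tcp_rot: [[-0.201, 0.005, 0.98], [-0.98, 0.004, -0.201], [-0.005, -1.0, 0.004]]
force: [1.4, 6.3, 3.0]
opening: 0.446
```

```bash
python3 prof.py
```

```text
28.7833 38.778786583785255 [1.4 6.3 3. ]
tcp tray [-0.001 -0.035  0.102]
-140 134 [67. 72. 81.]
-120 356 [ 75.  88. 112.]
-100 509 [10. 30. 51.]
-80 20 [ 42. 189. 217.]
-60 66 [ 80. 118. 221.]
-40 46 [ 71.  84. 210.]
-20 96 [ 19.  96. 190.]
0 64 [ 14.  40. 199.]
20 14 [26. 40. 49.]
40 4 [213. 214. 215.]
60 0 
80 0 
100 354 [12. 31. 49.]
120 0
```

>>> {"op": "send_rows", "data": {
  "moves": "38 0 -3 0 0;38 0 -5 0 0;38 0 -8 0 0;38 0 -10 0 0;38 0 -10 0 0;38 0 -10 0 0;38 0 -8 0 0;38 0 -4 0 0;38 0 0 0 0;38 0 0 0 0;38 0 0 0 0"
}}

```text
time_s: 29.75
position: [0.5478, 0.1749, 0.158]
tcp_rot: [[-0.199, -0.001, 0.98], [-0.98, -0.0, -0.199], [0.0, -1.0, -0.001]]
force: [-0.5, -0.9, -3.6]
opening: 0.44
```

```bash
python3 prof.py;  python3 look.py pics/s11.png
```

```text
29.75 38.302392847113126 [-0.5 -0.9 -3.6]
tcp tray [-0.003 -0.038  0.158]
-140 0 
-120 121 [ 82. 126. 130.]
-100 578 [ 10.  34. 129.]
-80 92 [125. 127. 129.]
-60 89 [126. 127. 155.]
-40 8 [120. 122. 123.]
-20 177 [ 15. 139. 166.]
0 50 [ 14. 123. 125.]
20 61 [ 86. 122. 124.]
40 57 [ 89. 112. 123.]
60 0 
80 0 
100 251 [ 9. 24. 47.]
120 0 
29.8 38.303432907385165 [0.54776168 0.17488967 0.15785205] [ 0.06739514  0.38877008 -3.52067331]
ball 0.39 [173.1, 296.7] [[0.55572121 0.23520576 0.00249755]]
bm 0.57 [292.6, 171.9, 300.8, 179.8]
```

View pics/s11.png

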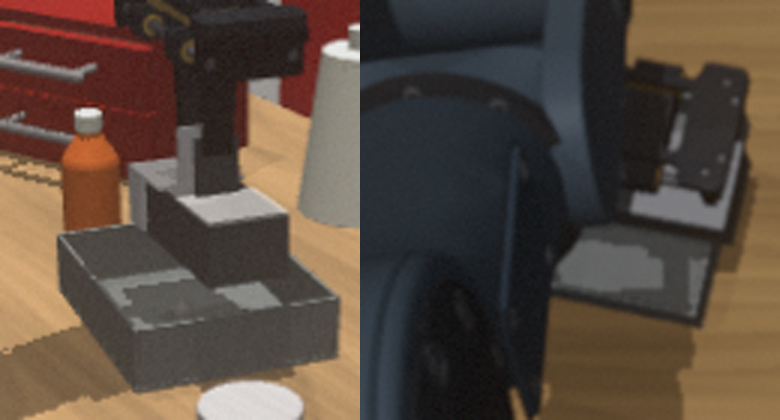

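A faint ball-sized spot is reported in the tray at (297,173) px. I'll shut the cover by pinching, move to the free spot, and verify the ball with a clear view before setting down.

>>> {"op": "send_rows", "data": {
  "moves": "30 0 -5 0 0;20 0 -8 0 0;0 0 -8 0 0;0 0 -6 0 0;0 0 -3 0 0;0 0 0 0 0;0 0 0 0 0;0 0 0 0 0;0 0 0 0 0"
}}

```text
time_s: 30.85
position: [0.548, 0.1749, 0.1881]
tcp_rot: [[-0.199, -0.001, 0.98], [-0.98, -0.0, -0.199], [0.0, -1.0, -0.001]]
force: [0.9, -0.3, -3.7]
opening: 0.153
```

>>> {"op": "send_rows", "data": {
  "moves": "0 8 0 0 0;0 18 0 3 0;0 28 0 4 0;0 35 0 4 0;0 35 0 4 0;0 35 0 4 0;0 35 0 4 0;0 35 0 4 0;0 35 0 4 0;0 35 0 4 0;0 35 0 4 0;0 28 0 3 0;0 20 0 0 0;0 12 0 0 0;0 6 0 0 0;0 0 0 0 0;0 0 0 0 0"
}}

```text
time_s: 32.27
position: [0.5096, -0.2244, 0.1882]
tcp_rot: [[-0.199, -0.001, 0.98], [-0.98, 0.001, -0.199], [-0.001, -1.0, -0.001]]
force: [-0.4, 0.6, -3.3]
opening: 0.152
```

Run:
```python
from h import *
s=read_state();print(s["time_s"],s["opening"]*87,s["position"],s["force"])
t=np.radians(-11.7);Rz=np.array([[np.cos(t),-np.sin(t),0],[np.sin(t),np.cos(t),0],[0,0,1]])
for n in("top","side"):
    p=capture(n)
    for f in(mark_of,search_frame):
        for m in f(p,"ball_center"):
            px=m.get("pixel") or [np.mean(m["bbox"][1::2]),np.mean(m["bbox"][::2])]
            print(n,round(m["p"],2),np.round(px),((world(p,[px])-[.558,.2114,0])@Rz).round(3))
    w=(world(p,[(r,c) for r in range(400) for c in range(640)])-[.558,.2114,0])@Rz
    k=(abs(w[:,0])<.068)&(abs(w[:,1])<.088)&(w[:,2]>.014)&(w[:,2]<.03);print("bumps",k.sum(),np.nanmedian(w[k],0).round(3) if k.any() else "")
    if n=="top": cv2.imwrite("pics/t12.png",cv2.resize(p["image"][85:205,165:305],None,fx=5,fy=5,interpolation=2))
```

```text
32.2667 13.185449170881006 [ 0.50955642 -0.22438761  0.18824065] [-0.36224132  0.57402508 -3.2872841 ]
bumps 0 
side 0.43 [173. 298.] [[-0.014 -0.006  0.017]]
side 0.44 [174. 298.] [[-0.016 -0.009  0.015]]
side 0.23 [169. 308.] [[0.026 0.034 0.003]]
bumps 26 [-0.01  -0.009  0.018]
```

Run:
```python
from h import *
t=np.radians(-11.7);Rz=np.array([[np.cos(t),-np.sin(t),0],[np.sin(t),np.cos(t),0],[0,0,1]])
for n in("top","side"):
    p=capture(n)
    w=(world(p,[(r,c) for r in range(400) for c in range(640)])-[.558,.2114,0])@Rz
    k=(abs(w[:,0])<.066)&(abs(w[:,1])<.086)&(w[:,2]<.06);print(n,k.sum(),np.percentile(w[k,2],[1,50,90,99,100]).round(4))
    k&=w[:,2]>np.percentile(w[k,2],50)+.008;print(k.sum(),np.nanmedian(w[k],0).round(3) if k.any() else "", np.nanstd(w[k],0).round(3))
    g=p["image"].reshape(-1,3).max(1); k=(abs(w[:,0]+.014)<.012)&(abs(w[:,1]+.006)<.012)&(w[:,2]<.04);print("brightness near",np.sort(g[k])[-5:],np.median(g[k]))
```

```text
Traceback (most recent call last):
IndexError: index -1 is out of bounds for axis 0 with size 0
```

Run:
```python
from h import *
t=np.radians(-11.7);Rz=np.array([[np.cos(t),-np.sin(t),0],[np.sin(t),np.cos(t),0],[0,0,1]])
p=capture("side");W=world(p,[(r,c) for r in range(400) for c in range(640)]);w=(W-[.558,.2114,0])@Rz
k=(abs(w[:,0])<.066)&(abs(w[:,1])<.086)&(w[:,2]>.012)&(w[:,2]<.035);print("ball pts",k.sum(),np.median(w[k],0).round(3),np.std(w[k],0).round(3),w[k].max(0).round(3),w[k].min(0).round(3))
m=masks_of(p,"scoop")
for d in m[:4]:
    v=world(p,np.argwhere(d["region"]));v=v[v[:,2]>.03];print(d["bbox"],np.percentile(v,[2,50,98],0).round(3).tolist())
k=(W[:,0]>.46)&(W[:,0]<.55)&(W[:,1]<-.12)&(W[:,1]>-.32)&(W[:,2]>.06)&(W[:,2]<.18)
for y in range(-300,-130,20):
    q=W[k&(abs(W[:,1]*1000-y)<10),2];print(y,len(q),np.percentile(q,[3,25,50,75]).round(3) if len(q) else "")
```

```text
ball pts 34 [-0.01  -0.009  0.017] [0.004 0.004 0.002] [-0.002  0.003  0.021] [-0.018 -0.016  0.013]
[129.2, 149.2, 217.9, 232.7] [[0.193, 0.133, 0.032], [0.238, 0.206, 0.067], [0.303, 0.312, 0.124]]
[390.0, 167.1, 470.1, 243.0] [[0.472, -0.297, 0.111], [0.492, -0.246, 0.15], [0.533, -0.161, 0.188]]
[217.4, 244.4, 362.6, 368.5] [[0.174, -0.268, 0.032], [0.257, -0.236, 0.067], [0.359, -0.175, 0.124]]
-300 646 [0.114 0.123 0.134 0.147]
-280 772 [0.115 0.132 0.148 0.159]
-260 464 [0.114 0.134 0.157 0.158]
-240 638 [0.114 0.145 0.157 0.164]
-220 378 [0.11  0.13  0.151 0.157]
-200 280 [0.108 0.124 0.141 0.154]
-180 347 [0.109 0.126 0.143 0.152]
-160 231 [0.109 0.13  0.15  0.151]
-140 0
```

The ball is confirmed in the tray: a compact 16 mm blob, top at z 21 mm, near the tray middle. Now I set the scoop down (underside about 110 mm up).

>>> {"op": "send_rows", "data": {
  "moves": "0 0 8 0 0;0 0 16 0 0;0 0 20 0 0;0 0 20 0 0;0 0 16 0 0;0 0 10 0 0;0 0 6 0 0;0 0 3 0 0;0 0 3 0 0;0 0 2 0 0;0 0 2 0 0;0 0 0 0 0;0 0 0 0 0"
}}

```text
time_s: 33.8
position: [0.5108, -0.2267, 0.0837]
tcp_rot: [[-0.199, 0.002, 0.98], [-0.98, -0.003, -0.199], [0.002, -1.0, 0.003]]
force: [-0.8, -2.9, 2.2]
opening: 0.153
```

>>> {"op": "send_rows", "data": {
  "moves": "18 0 1 0 0;22 0 0 0 0;26 0 0 0 0;30 0 0 0 0;34 0 0 0 0;38 0 0 0 0;42 0 0 0 0;46 0 0 0 0;52 0 0 0 0;60 0 0 0 0;70 0 0 0 0;80 0 0 0 0;80 0 0 0 0;80 0 -5 0 0;80 0 -15 0 0;80 0 -25 0 0;80 0 -25 0 0;80 0 -25 0 0;80 0 0 0 0;80 0 0 0 0"
}}

```text
time_s: 35.47
position: [0.5108, -0.226, 0.1784]
tcp_rot: [[-0.199, 0.004, 0.98], [-0.98, -0.003, -0.199], [0.002, -1.0, 0.004]]
force: [0.6, -0.5, -1.0]
opening: 0.917
```

Run:
```python
from h import *
s=read_state();print(s["time_s"],s["opening"]*87,s["position"],s["force"].round(2))
p=capture("side");W=world(p,[(r,c) for r in range(400) for c in range(640)])
k=(W[:,0]>.44)&(W[:,0]<.58)&(W[:,1]<-.08)&(W[:,1]>-.36)&(W[:,2]>.04)&(W[:,2]<.056);v=W[k]
A=np.c_[v[:,:2],np.ones(len(v))];c=np.linalg.lstsq(A,v[:,2],rcond=None)[0]
print("deck",len(v),v.mean(0).round(3),"tilt",np.degrees(np.hypot(*c[:2])).round(1),cv2.minAreaRect((v[:,:2]*1000).astype(np.float32)))
k=(W[:,0]>.44)&(W[:,0]<.58)&(W[:,1]<-.08)&(W[:,1]>-.36)&(W[:,2]<.12);print("top",np.percentile(W[k,2],[99.9]))
t=np.radians(-11.7);Rz=np.array([[np.cos(t),-np.sin(t),0],[np.sin(t),np.cos(t),0],[0,0,1]]);w=(W-[.558,.2114,0])@Rz
k=(abs(w[:,0])<.066)&(abs(w[:,1])<.086)&(w[:,2]>.012)&(w[:,2]<.035);print("ball",k.sum(),np.median(w[k],0).round(3))
```

```text
35.4667 79.7782094862988 [ 0.5108436  -0.22600858  0.17839565] [ 0.61 -0.47 -0.96]
deck 1784 [ 0.503 -0.24   0.048] tilt 2.2 ((511.5360107421875, -222.69851684570312), (170.65577697753906, 68.54646301269531), 78.06461334228516)
top [0.09001227]
ball 35 [-0.01  -0.009  0.017]
```

```bash
python3 -c "
from rig import *
print(hand_in())"
```

```text
the job is handed in; nothing more can be done
None
```

The job is handed in at about 35.5 s. The ball lies in the tray, and the empty scoop stands on the table where it was picked up, with the gripper open and clear above it. `hand_in` gave no verdict.

**What I did**
- I picked the scoop with 90 mm fins at pixel (447,170), pinched its cover shut (about 14 mm over the fins), lifted it level and carried it shut to the tray. I eased the cover open only over the tray.
- The moves can't pitch the tool, so I first tried to shake the ball out with sharp reversals, twice; neither worked. The second caught the scoop's rear on the tray wall and swung it nose-up.
- I brought the scoop down into the tray under control, regripped it and rested its rear on the tray rim. I then opened the fingers so it tipped about 20° nose-down and the ball rolled out. This means the scoop was out of the fingers while it emptied, not held as the task describes.
- I regripped it, pinched the cover shut, carried the scoop away and set it down.

**Last checks**
- **Ball:** a ball-sized blob sits near the tray's middle (-10, -9 mm), its top about 21 mm above the table. Only the side camera confirmed this, because the arm hid the tray from the top camera. The trained networks gave it only about 0.44.
- **Scoop:** its top is at 48 mm and the fins at 90 mm, so the underside is on the table. The measured tilt is about 2°, and it is about 0.44 m from the tray.

**What went wrong or stayed uncertain**
- While I pressed the scoop onto the rim, the wrist force briefly reached about 54 N. A fingertip was bearing on the scoop's top. I judged that to be within the limits, but it was not intended.
- While the scoop was nose-up or lying in the tray, the still-loaded ball was low enough that step 3 may already have counted as met.

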